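# Load the cartridge mixer

### The job

Get the cartridge mixer ready: take off its orange sliding cover by lifting it over the end lip and sliding it out of its grooves, and lay it flat, wholly on the blue mat. Then press every cartridge on the bench into a spring-clip slot of its own until it snaps fully home on the bay floor, and only after the last one is in, turn the dial until its white pointer lines up with the red mark. Leave the bottle, tip box, marker and beaker as they are.

Things in the scene. Friction and masses are not known exactly. Their poses are not given: they have to be found in the camera images.
- mixer: white mixer, fixed. Origin: underside, centre of its bay; yaw varies a little. Bay housing 260 (x) x 148 (y) mm, with a 90 mm wide, 45 mm high dial deck joined at +y. Bay: floor at z=25, clear opening |x|<117, |y|<62, walls up to the rim at z=55 on which the cover rests. Four slots along x, 54 mm apart, 8 mm thick, 6 mm high dividers beside each (3 mm play each side of a cartridge)
- slot0 (a point): middle of slot 0 on the bay floor, mixer frame x=-81, y=0, z=25 mm; axes as the mixer's, slot length along y. A fully home cartridge has its origin at the slot's point and its length along y. Any cartridge may go in any slot, one to a slot
- slot1 (a point): the same for slot 1, at x=-27. At each slot's two ends a 16 mm wide steel spring clip faces inward; its lead-in slopes steeply from y=+-47, 27 mm above the bay floor, down to a nose at y=+-42, 15 mm above the floor. Pushed down, a cartridge spreads each clip 3 mm, then the noses snap back over its base
- slot2 (a point): the same for slot 2, at x=27. Pushing a cartridge past the noses takes roughly 8 to 20 N downward; its weight alone does not do it. It may be pushed while gripped or with shut fingers on its top
- slot3 (a point): the same for slot 3, at x=81
- lip (a point): middle of the top edge of the end lip, mixer frame x=0, y=-71, z=61 mm. The lip, 6 mm thick and 6 mm higher than the rim, stops the cover, which slides out toward the mixer's -y; lift the cover 8 to 12 mm to clear it
- groove (a point): mixer frame x=-123, y=37, z=77 mm: middle of the top of the -x side groove; its twin is at x=+123. The grooves overhang the cover's rear part (|x|=116 to 130, y=6 to 68), underside at z=73, so 13 mm of play over the resting cover. After the lift, slide the cover 65 mm or more to -y before lifting it away. Side play 3 mm
- cover: orange plate 246 (x) x 132 (y) x 5 mm, 200 g, loose; at the start it closes the bay, its axes along the mixer's. Origin: centre of the underside. On top at its centre a black grip bar 70 (x) x 16 (y) mm, from 5 to 32 mm above the origin: pinch it across y
- mat: blue mat 340 (x) x 240 (y) x 3 mm, fixed flat on the bench; origin: centre of its underside. The cover goes here, grip up, any yaw
- cartridge_a: cartridge, 80 g, loose, standing on the bench: white base 40 (x) x 90 (y) x 12 mm, on its middle a blue grip block 24 (x) x 50 (y) mm from 12 to 40 mm above the origin: pinch it across x, finger tips above the base. Origin: centre of the underside. The same turned by 180 degrees; all cartridges are alike. Two to four are present, the rest None
- cartridge_b: cartridge, 80 g, loose, standing on the bench: white base 40 (x) x 90 (y) x 12 mm, on its middle a blue grip block 24 (x) x 50 (y) mm from 12 to 40 mm above the origin: pinch it across x, finger tips above the base. Origin: centre of the underside. The same turned by 180 degrees; all cartridges are alike. Two to four are present, the rest None
- cartridge_c: cartridge, 80 g, loose, standing on the bench: white base 40 (x) x 90 (y) x 12 mm, on its middle a blue grip block 24 (x) x 50 (y) mm from 12 to 40 mm above the origin: pinch it across x, finger tips above the base. Origin: centre of the underside. The same turned by 180 degrees; all cartridges are alike. Two to four are present, the rest None
- cartridge_d: cartridge, 80 g, loose, standing on the bench: white base 40 (x) x 90 (y) x 12 mm, on its middle a blue grip block 24 (x) x 50 (y) mm from 12 to 40 mm above the origin: pinch it across x, finger tips above the base. Origin: centre of the underside. The same turned by 180 degrees; all cartridges are alike. Two to four are present, the rest None
- dial (a joint): dial on the mixer's deck, vertical axis, value in rad, 0 to 3.0, grows clockwise seen from above; starts between 0 and 0.6. At 0 the pointer points to the mixer's +y, at 1.57 to its +x. Friction holds it where it is left
- knob_center (a point): point on the dial's axis (mixer frame x=0, y=122, z=65 mm), where the black grip bar can be pinched: bar 46 mm long, along the pointer, 16 mm wide, from 57 to 83 mm above the bench, on a round skirt of radius 26 mm (top 57 mm above the bench). The deck is 45 mm high
- pointer (a point): end of the dial's white pointer, 30 mm from the dial's axis; turns with the dial
- index_mark (a point): red mark on the grey ring under the dial, 30 mm from the dial's axis, somewhere about the mixer's +x (within 0.35 rad; the ring is fixed but set differently from start to start): the pointer must end over it
- bottle: clear bottle, radius 34, 150 mm high, red cap; bystander. Origin: centre of underside
- tip_box: white and pink box of pipette tips 117 x 82 x 57 mm; bystander. Origin: centre of underside
- marker: white marker pen 125 x 14 x 14 mm lying flat; bystander. Origin: centre of underside
- beaker: glass beaker, radius 33, 70 mm high; bystander. Origin: centre of underside
Not all that is in view belongs to the job. What is shaped like the cartridge_c but pink or purple is not meant.

How it is judged:
By the outcome, as a careful person would: the job done as asked, in the order asked, and still so for the second after the job is handed in, with the robot touching nothing.
Of cartridge_a, cartridge_b, cartridge_c, cartridge_d only 2 to 4 are there at a start; the rules pass over those that are not, and their reading is None.
At some moment in a run one of cartridge_a, cartridge_b, cartridge_c, cartridge_d may be knocked a few centimetres aside while the robot is not near it.
Once in a run the grip may slacken for a moment while it holds something.
It also fails if it takes over 210 s, if anything falls off the work surface, if the arm or the gripper's body presses on something with over 40 N, if the wrist force passes 120 N, or if a joint passes its speed limit or range.

### The arm

A 6-joint arm with a two-finger parallel gripper is mounted at the origin on the work surface. World frame = base frame: x ahead of the robot, y to its left, z up, the work surface at z = 0. Lengths are in m, angles in rad, forces in N, time in s.
With the tool pointing down it reaches from about 0.275 to 0.75 m from the base axis. Payload 10.2 kg.
Tool frame: the origin (TCP) lies between the finger pads; the fingertips stand 22 mm ahead of it and the grasp point (between the pads) lies 3 mm ahead of it; z points along the fingers, y is the direction in which the jaws open and shut (so a half turn about z gives the same grasp; the last joint's range is limited). The gripper opens to 85 mm and grips with 20 to 120 N. Pads are 22 mm wide; open, the fingers measure 114 mm over their backs; the gripper's body (76 mm by 85 mm) begins 54 mm behind the grasp point. The pads swing forward as they close: fully open they stand 13 mm farther back than shut.
Start: joints at [-1.569, 0.313, 1.498, -0, 1.331, -0.223], TCP at [0.117, -0.512, 0.253] pointing down, gripper open.
Joint ranges: [-2.94, 2.94], [-0.97, 2.17], [0.19, 2.56], [-1.23, 4.37], [0.02, 3.11], [-2.88, 2.88]. Speed limits (rad/s): [2.39, 2.39, 3.01, 3.14, 3.14, 3.14].

### API

Orientations are given as a unit quaternion [x, y, z, w].
In Python, from cell import ctrl, capture, camera_model, status gives the robot as it stands. The module is installed in compiled form; this text tells all that it offers. Calls block until the motion is done:
- ctrl.goto(position, orientation): joint-space move of the TCP to a pose.
- ctrl.line_to(position, rotation=None, velocity=0.15): straight line of the TCP; rotation=None keeps the orientation; velocity is the mean speed in m/s.
- ctrl.set_joints(angles): joint-space move.
- ctrl.move_gripper(opening, f_grip=None): finger opening in m; f_grip is the grip in N (None keeps the last); returns when the fingers have stopped.
- ctrl.pause(seconds).
- ctrl.ik(position, orientation): joint angles nearest the present ones, or None.
- capture(name): name is "side" or "top"; returns (picture, depth): 384x512x3 uint8, blue, green, red; 384x512 float32, m along the optical axis (not along the pixel's ray), 0 where there is no reading.
- camera_model(name): a dict with "camera_matrix" (3x3 intrinsics, pixels), "eye" and "attitude" of the camera in the world. Camera axes: x right, y up, looking along -z (the intrinsics and any distortion apply to the point x, -y, -z); pixel columns grow to the right and rows downward; lengths in m; the calibration is good to about 2 mm. A picture is of the moment at which its call begins. camera_model takes no time and is no camera call.
A pose or a line that the arm cannot do raises ctrl.Unreachable and nothing moves.
- ctrl.sign_off(): hands the job in, once; it reports no verdict.
Readings, each from a call of its own:
- status.read_time_s(): time.
- status.read_qpos(): joint angles.
- status.read_qd(): joint speeds.
- status.read_joint_torque(): joint torques, N m.
- status.read_eef_pos(): TCP position.
- status.read_orientation(): TCP orientation.
- status.read_force(): force on the tool from outside, world axes, zero at the start.
- status.read_moment(): the same for the moment, N m.
- status.read_grip_width(): finger opening in m.
Only numpy, scipy, OpenCV 4.12 (cv2) and the standard library are available. Lean on these libraries where they do the work, as an engineer would, in place of code of your own. Each camera call takes 0.05 s, during which the arm holds its last target. There are 200 camera calls.

## Working session

There is one attempt and no reset: what is moved stays moved. The work goes in short steps, each a Python script; the robot and the scene stay as the last script left them, time stands still between calls to the robot, and variables do not carry over. Pictures are saved under pics/ and viewed, about 12 in all and at most 16, crops included, and the job is handed in when it is done.

```bash
mkdir -p pics; python3 - <<'E'
from cell import ctrl, capture, camera_model, status
import cv2,numpy as np
for n in("top","side"):
    p,d=capture(n); cv2.imwrite(f"pics/{n}0.png",p); np.save(f"{n}0.npy",d)
    m=camera_model(n); print(n,m)
print(status.read_time_s(),status.read_orientation())
E
```

```text
top {'camera_matrix': array([[399.83554709,   0.        , 262.84477899],
       [  0.        , 399.83554709, 196.41439729],
       [  0.        ,   0.        ,   1.        ]]), 'eye': array([0.41527516, 0.10571903, 1.18776709]), 'attitude': array([ 0.03062343, -0.0386839 , -0.70298125,  0.70949498])}
side {'camera_matrix': array([[355.14648754,   0.        , 251.98233453],
       [  0.        , 355.14648754, 189.09365695],
       [  0.        ,   0.        ,   1.        ]]), 'eye': array([ 0.27757125, -0.5809461 ,  0.54026272]), 'attitude': array([ 0.47132279, -0.0780595 , -0.16842031,  0.86220423])}
0.1 [ 9.93687735e-01  1.12180005e-01  5.92273723e-05 -5.73138380e-04]
```

View pics/top0.png

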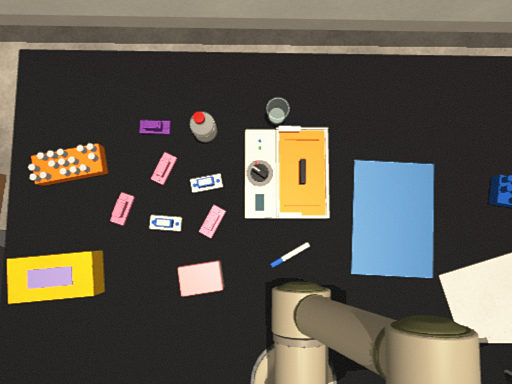

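View pics/side0.png

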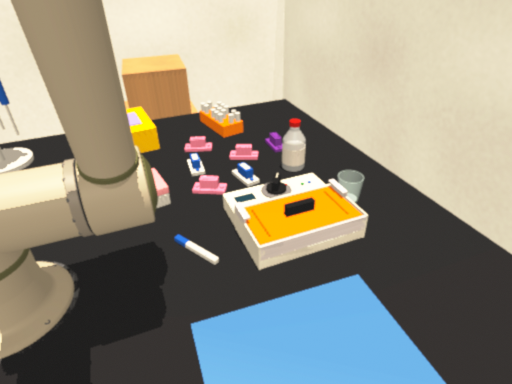

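Top view: mixer around (288,173) with its deck to the left (+y), orange cover at (303,172), mat at (393,218). Two white/blue cartridges are at (207,183) and (165,223). The pink items at (163,168), (122,208) and (212,221) and the purple one at (155,127) are decoys. I'll measure next and confirm in one enlarged crop.

```bash
cat > h.py <<'E'
from cell import ctrl, capture, camera_model, status
import cv2,numpy as np
from scipy.spatial.transform import Rotation as R
def toworld(n,uv,z):
    m=camera_model(n);K=m["camera_matrix"];uv=np.atleast_2d(uv).astype(float)
    c=np.c_[(uv[:,0]-K[0,2])/K[0,0],-(uv[:,1]-K[1,2])/K[1,1],-np.ones(len(uv))]
    w=R.from_quat(m["attitude"]).apply(c);e=m["eye"]
    return e+w*((z-e[2])/w[:,2])[:,None]
def topix(n,P):
    m=camera_model(n);K=m["camera_matrix"]
    c=R.from_quat(m["attitude"]).inv().apply(np.atleast_2d(P)-m["eye"])
    return np.c_[K[0,0]*c[:,0]/-c[:,2]+K[0,2],-K[1,1]*c[:,1]/-c[:,2]+K[1,2]]
def blobs(mask,amin=20):
    k,l,s,c=cv2.connectedComponentsWithStats(mask.astype(np.uint8))
    return [(l==i) for i in range(1,k) if s[i,4]>=amin]
def rect(n,mask,z):
    v,u=np.nonzero(mask);P=toworld(n,np.c_[u,v],z)
    (cx,cy),(a,b),t=cv2.minAreaRect((P[:,:2]*1000).astype(np.float32))
    if a<b:a,b,t=b,a,t+90
    t=(t+90)%180-90
    return np.round([cx,cy,a,b,t],1),np.round(P.mean(0)*1000,1)   # mm, long-axis angle deg
def hsv(p): return np.moveaxis(cv2.cvtColor(p,cv2.COLOR_BGR2HSV),2,0).astype(int)
def Q(yaw): # tool down, jaw axis (tool y) at world angle yaw(rad) 
    return (R.from_euler('z',yaw-np.pi/2)*R.from_quat([1,0,0,0])*R.from_euler('z',np.pi)).as_quat()
E
python3 - <<'E'
from h import *
p=cv2.imread("pics/top0.png");d=np.load("top0.npy");h,s,v=hsv(p)
def show(nm,m,z,amin=20):
    for b in blobs(m,amin):
        vv,uu=np.nonzero(b);print(nm,b.sum(),(uu.mean().round(1),vv.mean().round(1)),*rect("top",b,z),'depth-z')
o=(h>8)&(h<25)&(s>150)&(v>120);o[:,:240]=0
show("cover",o,.060,200)
bl=(h>95)&(h<125)&(s>100)&(v>80)
show("blue z3",bl,.003,800); show("blue z40",bl&(np.arange(512)[None]<260),.040,15)
w=(s<60)&(v>150);w[:,:140]=0;w[:170]=0;w[240:]=0;w[:,240:]=0
show("white z12",w|(bl&(np.arange(512)[None]<240)),.012,60)
dk=(v<70);dk[:150]=0;dk[195:]=0;dk[:,:285]=0;dk[:,320:]=0;show("bar",dk,.087,40)
wm=(s<60)&(v>120);wm[:,:240]=0;wm[:,335:]=0;wm[:120]=0;wm[225:]=0
show("mixer",wm,.05,100)
a=cv2.resize(p[160:240,140:240],None,fx=5,fy=5,interpolation=2)[:400]
b=cv2.resize(p[150:200,235:285],None,fx=6,fy=6,interpolation=2)
c=np.zeros((400,800,3),np.uint8);c[:,:500]=a;c[:300,500:]=b
cv2.imwrite("pics/crop1.png",c)
print(topix("top",[[.3,.4,0],[.5,0,0]]))
E
```

```text
cover 3531 (np.float64(302.0), np.float64(172.2)) [596.8 -17.6 240.2 129.1   1.2] [597.3 -18.   60. ] depth-z
blue z3 9296 (np.float64(392.8), np.float64(218.8)) [ 472.2 -294.3  341.1  242.    -2.4] [ 469.6 -294.2    3. ] depth-z
blue z40 60 (np.float64(204.2), np.float64(183.1)) [567.8 266.1  59.9  24.  -80.5] [565.2 262.9  40. ] depth-z
blue z40 24 (np.float64(154.8), np.float64(221.8)) [452.1 401.3  20.7  15.7  10.1] [452.4 401.4  40. ] depth-z
blue z40 35 (np.float64(169.1), np.float64(222.8)) [450.7 366.2  28.4  20.  -89.5] [449.8 360.4  40. ] depth-z
white z12 382 (np.float64(206.1), np.float64(182.7)) [570.2 261.3  91.   40.5 -77.9] [570.2 261.   12. ] depth-z
white z12 250 (np.float64(212.1), np.float64(220.4)) [457.3 241.4  86.1  37.  -25.8] [458.8 241.1  12. ] depth-z
white z12 400 (np.float64(165.2), np.float64(222.6)) [451.5 378.3  91.7  40.1  86.1] [451.3 378.   12. ] depth-z
bar 52 (np.float64(301.1), np.float64(170.6)) [ 5.945e+02 -1.490e+01  6.490e+01  1.120e+01 -1.000e-01] [597.1 -12.5  87. ] depth-z
mixer 3372 (np.float64(271.4), np.float64(173.8)) [6.001e+02 2.480e+01 2.679e+02 2.417e+02 5.000e-01] [593.4  69.2  50. ] depth-z
[[156.91451228 274.51961334]
 [293.8468408  207.46589819]]
```

View pics/crop1.png

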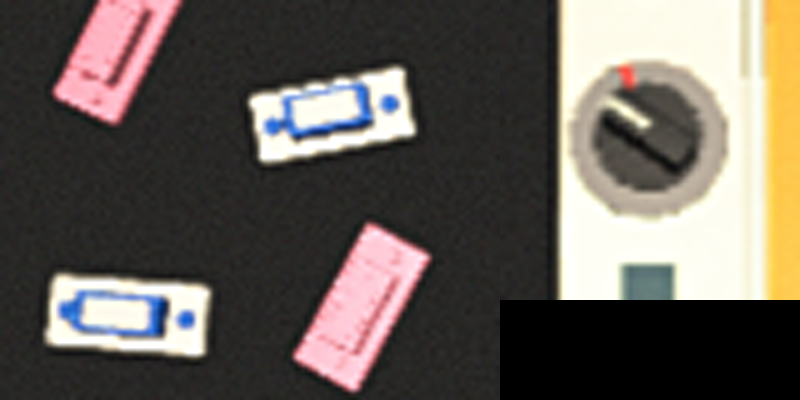

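Confirmed: the two items with a white base and blue block, at top pixels (206,183) and (165,223), are cartridges (91x40 mm measured). The pink ones are decoys. The pointer is about 37° round from +y and the red mark about 70°. I'll refine the mixer yaw from its edges, then take the cover.

```bash
cat >> h.py <<'E'
def quat(yaw):
    """tool-down orientation with the jaw axis along yaw, half turn chosen for a central last joint"""
    def cost(y,pos): 
        q=ctrl.ik(pos,Q(y)); return 9 if q is None else abs(q[5])
    pos=status.read_eef_pos()
    return Q(min([yaw,yaw+np.pi],key=lambda y:cost(y,pos)))
def quat_at(yaw,pos):
    c=[(abs(q[5]),i) for i,q in enumerate(ctrl.ik(pos,Q(yaw+k*np.pi)) for k in (0,1)) if q is not None]
    return Q(yaw+np.pi*min(c)[1])
def st(t=""):
    print(t,"t%.1f"%status.read_time_s(),np.round(np.array(status.read_eef_pos())*1000,1),"w%.1f"%(status.read_grip_width()*1000),"F",np.round(status.read_force(),1))
def mixer_fit(p,pr=True):
    """housing edges -> yaw(deg), -y edge and deck edge, x edges (rim z55 / deck z45)"""
    g=cv2.cvtColor(p,cv2.COLOR_BGR2GRAY).astype(float)
    def cross(prof,th=110):  # first subpixel crossing upward
        i=int(np.argmax(prof>th)); return i-1+(th-prof[i-1])/(prof[i]-prof[i-1])
    out={}
    rows=range(140,208)
    R_=toworld("top",[(345-cross(g[r,345:290:-1]),r) for r in rows],.055)
    L_=toworld("top",[(230+cross(g[r,230:270]),r) for r in rows],.045)
    B_=toworld("top",[(c,235-cross(g[235:200:-1,c])) for c in range(282,325)],.055)
    for k,P,ax in(("-y edge",R_,0),("deck edge",L_,0),("-x edge",B_,1)):
        f=np.polyfit(P[:,ax],P[:,1-ax],1);r=P[:,1-ax]-np.polyval(f,P[:,ax])
        ok=abs(r)<2.0*np.median(abs(r))+1e-4;f=np.polyfit(P[ok,ax],P[ok,1-ax],1)
        out[k]=f
        if pr:print(k,"slope deg %.2f"%np.degrees(np.arctan(f[0])),"mid",np.round([P[:,ax].mean()*1e3,np.polyval(f,P[:,ax].mean())*1e3],1),"res %.1f"%(r[ok].std()*1e3))
    return out
E
python3 - <<'E'
from h import *
p=cv2.imread("pics/top0.png");mixer_fit(p)
h,s,v=hsv(p);o=(h>8)&(h<25)&(s>150)&(v>120);o[:,:240]=0
o=max(blobs(o,200),key=lambda b:b.sum())
c=[(np.nonzero(o[r])[0].min(),np.nonzero(o[r])[0].max(),r) for r in range(140,205)]
for k,z in((0,.06),(1,.06)):
    P=toworld("top",[(q[k]-.5+k,q[2]) for q in c],z);f=np.polyfit(P[:,0],P[:,1],1);print("cover",k,np.degrees(np.arctan(f[0])).round(2),(P[:,1].mean()*1e3).round(1))
E
```

```text
-y edge slope deg 0.45 mid [594.9 -95. ] res 0.2
deck edge slope deg 0.62 mid [594.  147.5] res 0.1
-x edge slope deg -0.38 mid [-21.1 465.7] res 0.1
cover 0 0.89 46.9
cover 1 0.66 -81.5
```

```bash
python3 - <<'E'
from h import *
yaw=np.radians(.6); n=np.array([np.sin(yaw),-np.cos(yaw),0])  # mixer -y
g=np.array([.597,-.017,.0855])
q=quat_at(yaw+np.pi/2,g+[0,0,.1]); 
ctrl.goto(g+[0,0,.10],q); st("above")
ctrl.move_gripper(.05)
ctrl.line_to(g,q,.1); st("down")
ctrl.move_gripper(0.0,60); st("grip")
ctrl.line_to(g+[0,0,.0105],q,.03); st("lift")
ctrl.line_to(g+[0,0,.0105]+n*.02,q,.03); st("slide20")
p,d=capture("side");cv2.imwrite("pics/slide.png",cv2.resize(p[130:290,190:400],None,fx=3,fy=3))
E
```

```text
above t2.6 [597.  -17.8 185.6] w85.4 F [0.4 0.  0.3]
down t4.2 [597.4 -17.1  86.2] w50.2 F [ 0.7 -0.3 -0.1]
grip t4.5 [597.3 -17.1  86.1] w14.7 F [-0.5  1.2  4.9]
lift t5.0 [596.9 -17.   95.9] w14.7 F [ 0.3  0.  -1.8]
slide20 t5.9 [597.2 -36.9  96. ] w14.7 F [-0.7 -0.2 -1.9]
```

View pics/slide.png

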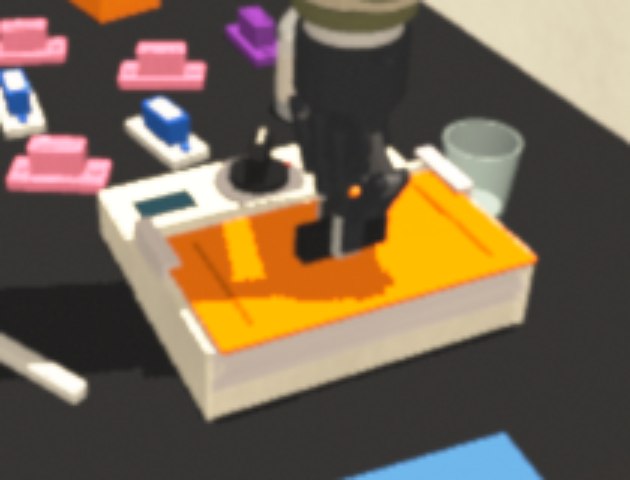

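The cover is over the lip and hanging from the gripper (−1.9 N load), with its rear still under the grooves. Carrying on.

```bash
python3 - <<'E'
from h import *
yaw=np.radians(.6); n=np.array([np.sin(yaw),-np.cos(yaw),0])
g=np.array([.597,-.017,.096])
ctrl.line_to(g+n*.088,None,.08); st("slid")
if status.read_grip_width()>.012 and abs(status.read_force()[2])>1:
    ctrl.line_to(g+n*.088+[0,0,.06],None,.1); st("up")
    ctrl.line_to([.471,-.294,.150],None,.18); st("over mat")
    ctrl.line_to([.471,-.294,.050],None,.1); st("low")
    ctrl.line_to([.471,-.294,.0345],None,.03); st("down")
E
```

```text
slid t6.9 [ 597.9 -104.6   96. ] w14.6 F [-0.5  0.4 -1.8]
up t7.7 [ 597.6 -104.8  155.4] w14.6 F [ 0.4  0.2 -2.6]
over mat t9.1 [ 471.4 -293.4  150. ] w14.7 F [-0.6  0.  -2.6]
low t10.2 [ 471.3 -294.3   50.6] w15.0 F [-0.6 -0.5 -2.5]
down t10.9 [ 471.  -294.    34.3] w14.9 F [ 0.1  1.3 -3. ]
```

```bash
python3 - <<'E'
from h import *
z=.0345
while status.read_force()[2]<-.5 and z>.026:
    z-=.001; ctrl.line_to([.471,-.294,z],None,.02)
st("touch"); ctrl.move_gripper(.03); st("open")
ctrl.move_gripper(.05)
ctrl.line_to([.471,-.294,.15],None,.2)
q=np.array(status.read_qpos()); q[0]=-1.9; ctrl.set_joints(q); ctrl.pause(.3); st("away")
for n in("top","side"):
    p,d=capture(n); cv2.imwrite(f"pics/{n}1.png",p)
t=cv2.imread("pics/top1.png"); s=cv2.imread("pics/side1.png")
cv2.imwrite("pics/both1.png",np.vstack([cv2.resize(t,(400,300)),cv2.resize(s,(400,300))]))
E
```

```text
touch t11.2 [ 471.1 -294.    34.1] w14.5 F [-2.3  2.1  4.9]
open t11.4 [ 471.1 -294.1   33.5] w29.9 F [-0.5 -0.6  0.8]
away t14.9 [ -65.  -550.8  148.9] w49.8 F [ 0.3 -0.6 -0.2]
```

View pics/top1.png

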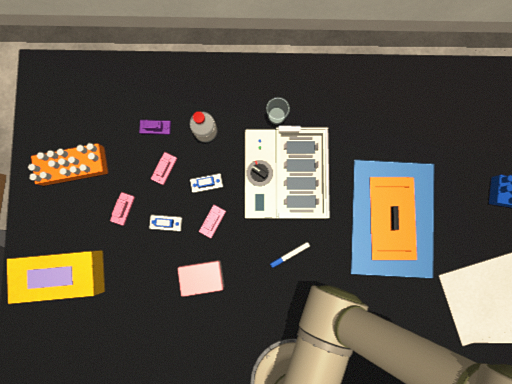

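View pics/side1.png

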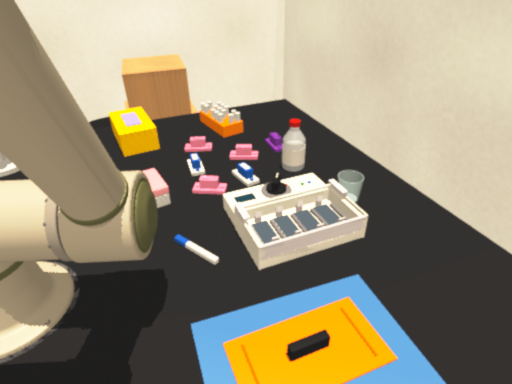

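The cover lies flat and wholly on the mat. The bay's four slots run from (301,147) to (301,202). With the arm moved away, only two cartridges are visible, at (206,183) and (165,223). I'll check the slot positions and pick the first cartridge.

```bash
cat >> h.py <<'E'
def cartridges(p):
    h,s,v=hsv(p)
    bl=(h>95)&(h<125)&(s>100)&(v>80); w=(s<60)&(v>150); m=bl|w
    m[:,250:]=0; m[:100]=0; m[330:]=0
    out=[]
    for b in blobs(m,200):
        r,_=rect("top",b,.012)
        if bl[b].sum()>20 and abs(r[2]-91)<8 and abs(r[3]-40)<8: out.append(r)
    return out
def pick(r,f=80):
    x,y,_,_,t=r; yaw=np.radians(t-90); g=np.array([x/1e3,y/1e3,.037])
    q=quat_at(yaw,g); ctrl.goto(g+[0,0,.12],q); ctrl.move_gripper(.06)
    p,_=capture("top"); print("fresh look",cartridges(p))
    ctrl.line_to(g+[0,0,.03],q,.15); ctrl.line_to(g,q,.08); st("at")
    ctrl.move_gripper(0,f); st("gripped")
    ctrl.line_to(g+[0,0,.12],None,.15); st("lifted")
E
python3 - <<'E'
from h import *
p=cv2.imread("pics/top1.png");h,s,v=hsv(p)
m=(v>60)&(v<190)&(s>20);m[:,:283]=0;m[:,320:]=0;m[:135]=0;m[212:]=0
for b in blobs(m,100): print("slot",b.sum(),*rect("top",b,.025))
mixer_fit(p)
p,_=capture("top"); c=cartridges(p); print(c)
a=max(c,key=lambda r:r[0]); pick(a)
E
```

```text
slot 115 [708.1 -18.9 107.1  12.1 -89.3] [708.6 -14.6  25. ]
-y edge slope deg 0.44 mid [594.9 -94.8] res 0.3
deck edge slope deg 0.61 mid [594.  147.4] res 0.1
-x edge slope deg -0.37 mid [-21.1 465.8] res 0.1
[array([570.5, 261.4,  91. ,  39.9, -77.9]), array([451.2, 378.3,  91.7,  39.6,  86.1])]
fresh look []
at t20.3 [570.4 261.4  36.7] w60.1 F [ 0.7 -0.2 -0.2]
gripped t20.7 [570.9 261.5  37.7] w22.7 F [0.3 0.9 4.7]
lifted t21.6 [570.  261.3 155.8] w22.4 F [-0.9  0.3 -1. ]
```

```bash
python3 - <<'E'
from h import *
p=cv2.imread("pics/top1.png");h,s,v=hsv(p)
print(v[165,285:325].tolist(),s[165,285:325].tolist()); print(v[135:215,300].tolist())
E
```

```text
[178, 165, 141, 141, 144, 143, 143, 141, 144, 143, 143, 144, 141, 142, 140, 143, 140, 146, 141, 144, 142, 145, 142, 143, 143, 141, 143, 144, 143, 96, 104, 132, 138, 215, 255, 255, 226, 123, 191, 255] [49, 48, 14, 11, 9, 11, 11, 7, 9, 11, 9, 7, 7, 13, 11, 12, 11, 14, 14, 9, 9, 12, 9, 12, 9, 7, 11, 14, 14, 19, 37, 46, 44, 52, 25, 13, 59, 60, 52, 26]
[164, 255, 177, 158, 158, 255, 151, 130, 135, 138, 133, 137, 137, 139, 134, 138, 137, 134, 154, 241, 179, 161, 161, 255, 159, 133, 142, 140, 145, 142, 143, 142, 142, 142, 142, 139, 168, 255, 185, 163, 179, 255, 161, 140, 143, 149, 148, 150, 147, 148, 147, 147, 145, 146, 182, 255, 194, 167, 184, 255, 196, 146, 151, 151, 152, 152, 150, 149, 150, 153, 152, 145, 171, 254, 238, 180, 181, 227, 255, 254]
```

```bash
python3 - <<'E'
from h import *
p=cv2.imread("pics/top1.png");h,s,v=hsv(p)
m=(v>110)&(v<158)&(s<24);m[:,:280]=0;m[:,325:]=0;m[:132]=0;m[214:]=0
for b in blobs(m,100): print("slot",b.sum(),*rect("top",b,.0255))
p,_=capture("top");cv2.imwrite("pics/h1.png",cv2.resize(p[100:300,100:350],None,fx=3,fy=3))
E
```

```text
slot 340 [677.8 -17.3  80.4  36.1 -89.3] [678.7 -16.4  25.5]
slot 328 [625.3 -15.9  82.9  32.9 -89.4] [625.1 -16.8  25.5]
slot 321 [571.8 -18.7  82.6  32.6 -89.4] [570.5 -18.8  25.5]
slot 314 [517.3 -18.7  82.2  29.3 -89.5] [517.3 -18.   25.5]
```

View pics/h1.png

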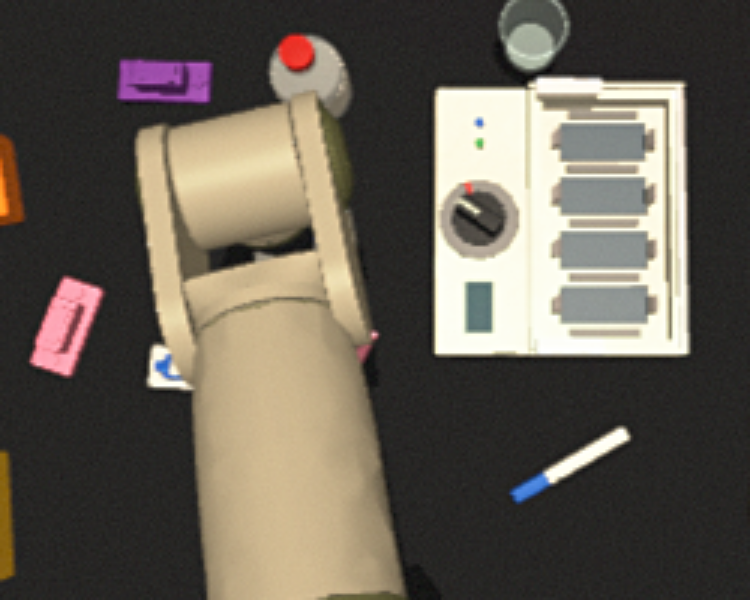

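The arm hides cartridge B (its edge shows at crop (165,368)) and nothing is disturbed. The slots measure 53.5 mm apart (54 nominal), which puts the mixer origin at about (0.5978, −0.0178) with yaw 0.6°. Inserting into slot 1.

```bash
cat >> h.py <<'E'
MX=np.array([.5978,-.0178,0]); MY=np.radians(.6)
def mix(x,y,z): return MX+R.from_euler('z',MY).apply([x/1e3,y/1e3,z/1e3])
def insert(sx,off=.037,w0=.020,zend=.0608):
    a=mix(sx,0,25); a[2]=0; q=quat_at(MY,a+[0,0,.16]); p0=np.array(status.read_eef_pos())
    ctrl.line_to([p0[0],p0[1],.19],None,.2)
    ctrl.goto(a+[0,0,.19],q); st("over slot")
    if status.read_grip_width()<w0: print("LOST"); return
    ctrl.line_to(a+[0,0,.100],q,.12); st("before clips")
    z=.090; ctrl.line_to(a+[0,0,z],q,.03); pk=0
    while z>zend:
        z-=.001; ctrl.line_to(a+[0,0,z],q,.03); F=status.read_force(); pk=max(pk,F[2])
        print("%.0f:%.0f/%.0f,%.0f"%(z*1e3,F[2],F[0],F[1]),end=" ")
        if F[2]>45 or max(abs(F[0]),abs(F[1]))>25: print("STOP"); break
    st("end")
E
python3 - <<'E'
from h import *
insert(-27)
E
```

```text
over slot t23.1 [570.8 -17.  189.7] w22.5 F [ 0.2  1.1 -1.1]
before clips t24.0 [571.3 -18.  100.8] w22.9 F [-0.3  0.1 -0.8]
89:-1/-1,-1 88:-0/0,-0 87:-1/1,0 86:-1/0,0 85:-1/1,-1 84:1/1,-0 83:1/1,-1 82:2/1,-1 81:3/2,-0 80:4/1,-1 79:4/1,-0 78:6/2,-1 77:2/2,-1 76:0/1,-1 75:0/-0,-1 74:0/0,0 73:1/0,-1 72:1/1,0 71:1/1,-0 70:0/1,-1 69:1/2,-1 68:0/1,-1 67:2/1,-1 66:-4/1,-1 65:-1/-0,1 64:-1/-0,1 63:-1/-1,-1 62:6/-2,1 61:16/-7,2 60:25/-11,0 end t32.0 [570.9 -18.1  62.6] w22.5 F [-10.6   0.4  25. ]
```

It snapped in at TCP z≈66 mm and reached the floor at 62 mm. Release, back off, and pick the second.

```bash
python3 - <<'E'
from h import *
p0=np.array(status.read_eef_pos()); ctrl.line_to([.5708,-.0181,.062],None,.02); ctrl.move_gripper(.034); st("rel")
ctrl.line_to([.5708,-.0181,.17],None,.15)
ctrl.goto([.45,-.2,.25],status.read_orientation())
p,_=capture("top");cv2.imwrite("pics/t2.png",p); s,_=capture("side")
cv2.imwrite("pics/v2.png",np.hstack([cv2.resize(p[110:230,130:340],(420,240)),cv2.resize(s[150:270,180:390],(370,240))]))
c=cartridges(p); print(c)
E
```

```text
rel t32.5 [570.7 -18.1  61.7] w34.0 F [ 0.4 -0.3 -0.2]
[array([451.2, 378.3,  91.7,  39.6,  86.1])]
```

View pics/v2.png

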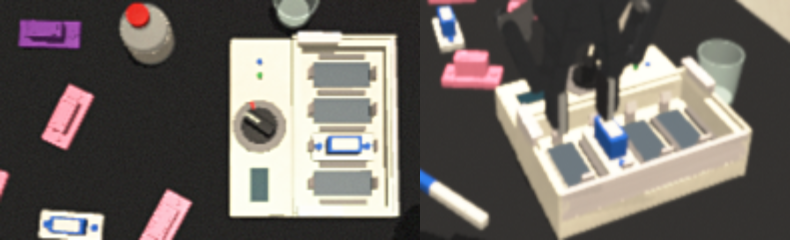

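The first cartridge sits in slot 1 (third from the top, crop (345,145)), and B is unmoved. Picking B now for slot 2.

```bash
python3 - <<'E'
from h import *
p,_=capture("top"); c=cartridges(p); print(c)
pick(c[0])
if status.read_grip_width()>.02: insert(27)
E
```

```text
[array([451.2, 378.3,  91.7,  39.6,  86.1])]
fresh look []
at t38.2 [451.1 378.3  36.7] w60.4 F [-0.4 -0.3  0.5]
gripped t38.7 [451.5 378.5  37.7] w22.3 F [-0.4 -0.4  5. ]
lifted t39.6 [450.8 378.  155.9] w22.7 F [-0.4 -0.4 -1.2]
over slot t41.5 [624.7 -16.4 189.9] w22.2 F [ 0.1  0.7 -0.5]
before clips t42.4 [625.3 -17.5 100.9] w22.1 F [ 0.   0.  -0.3]
89:-1/0,-1 88:-2/0,-1 87:-1/0,0 86:1/-0,-1 85:0/1,-2 84:1/0,-2 83:-0/1,-1 82:2/1,-1 81:3/0,-1 80:4/1,-1 79:5/1,-1 78:6/1,-1 77:2/2,-1 76:1/1,-1 75:1/1,0 74:2/0,-2 73:2/1,-2 72:0/2,-1 71:2/1,-2 70:2/2,-2 69:0/1,-1 68:2/0,-1 67:2/2,-1 66:-2/0,0 65:-1/0,-0 64:-1/-1,-1 63:-2/-0,-1 62:6/-3,1 61:13/-6,1 60:21/-11,1 end t50.4 [625.  -17.5  62.6] w22.4 F [-10.7   1.4  21.2]
```

Same force profile: snap at 66 mm, floor at 62 mm. Release, back off, then measure the mark and check both cartridges.

```bash
python3 - <<'E'
from h import *
a=mix(27,0,0); ctrl.line_to([a[0],a[1],.062],None,.02); ctrl.move_gripper(.034); st("rel")
ctrl.line_to([a[0],a[1],.17],None,.15)
ctrl.goto([.45,-.2,.25],status.read_orientation()); ctrl.pause(.3)
ps=[capture("top")[0] for _ in range(6)]; p=np.mean(ps,0).astype(np.uint8)
cv2.imwrite("pics/t3.png",p); s,sd=capture("side"); cv2.imwrite("pics/s3.png",s); np.save("s3.npy",sd)
print(cartridges(p))
U=8; x0,y0=244,156; c=cv2.resize(p[y0:y0+34,x0:x0+34],None,fx=U,fy=U,interpolation=cv2.INTER_CUBIC)
h,sa,v=hsv(c)
red=((h<10)|(h>170))&(sa>90)&(v>120)
px=lambda uv:(np.array(uv)+.5)/U-.5+[x0,y0]
for b in blobs(red,20):
    vv,uu=np.nonzero(b); w=toworld("top",px([uu.mean(),vv.mean()]),.047)[0]; K=mix(0,122,47); d=w-K
    print("red",b.sum(),px([uu.mean(),vv.mean()]),w.round(4),"K",K.round(4),"r %.1f"%(np.hypot(*d[:2])*1e3),"dial rad %.3f"%(np.pi/2-(np.arctan2(d[1],d[0])-MY)))
# grey ring outer edge (not white, not dark background): fit ellipse
nw=((v<200)).astype(np.uint8); bb=max(blobs(nw,500),key=lambda b:b.sum())
cn=max(cv2.findContours(bb.astype(np.uint8),0,1)[0],key=cv2.contourArea); e=cv2.fitEllipse(cn)
print("ring centre world",toworld("top",px(e[0]),.046)[0].round(4),"diam mm",np.array(e[1])/U*1.14/399.8*1e3)
# side view crops
o=np.hstack([cv2.resize(c,(380,380)),cv2.resize(s[150:230,210:330],(390,260))[:380] if 0 else cv2.copyMakeBorder(cv2.resize(s[155:245,220:360],(420,270),interpolation=2),0,110,0,0,0)])
cv2.imwrite("pics/v3.png",o)
E
```

```text
rel t50.9 [624.7 -17.5  61.6] w33.9 F [-0.4 -0.4 -0.3]
[]
red 646 [255.77012384 162.17240712] [0.6268 0.1145 0.047 ] K [0.5965 0.1042 0.047 ] r 32.0 dial rad 1.253
ring centre world [0.5956 0.1039 0.046 ] diam mm [71.86321795 74.14239299]
```

View pics/v3.png

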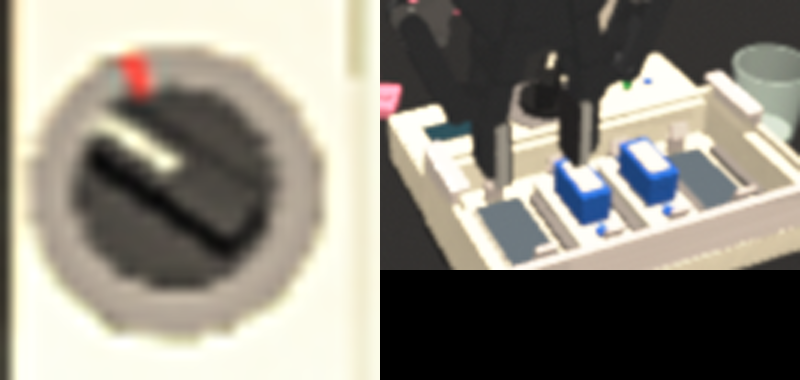

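Both cartridges are home. The mark is at 1.254 rad (two centre estimates agree) and the pointer is at about 0.55. Turning the dial.

```bash
python3 - <<'E'
from h import *
K=mix(0,122,83); d0,d1=.545,1.254
best=None
for k in(0,np.pi):
    a=[ctrl.ik(K+[0,0,.08],Q(MY-d+k)) for d in(d0,d1)]
    if all(x is not None for x in a):
        m=max(abs(x[5]) for x in a); print(k,[x[5].round(2) for x in map(np.array,a)])
        if best is None or m<best[0]: best=(m,k)
k=best[1]
ctrl.goto(K+[0,0,.10],Q(MY-d0+k)); ctrl.move_gripper(.045)
ctrl.line_to(K,None,.1); st("at knob")
ctrl.move_gripper(0,50); st("grip")
for d in np.linspace(d0,d1,8)[1:]:
    ctrl.goto(K,Q(MY-d+k))
    print(np.round(status.read_moment()[2],2),end=" ")
ctrl.pause(.3); st("turned")
r=R.from_quat(status.read_orientation()).as_matrix()[:,1]; print("jaw ang",np.arctan2(r[1],r[0]),"cmd",MY-d1+k)
ctrl.move_gripper(.045); ctrl.line_to(K+[0,0,.1],None,.15)
ctrl.goto([.45,-.2,.25],status.read_orientation()); ctrl.pause(.3)
p=np.mean([capture("top")[0] for _ in range(6)],0).astype(np.uint8); cv2.imwrite("pics/t4.png",p)
s=capture("side")[0]; cv2.imwrite("pics/s4.png",s)
c=cv2.resize(p[156:190,244:278],(380,380),interpolation=2)
o=np.hstack([c,cv2.copyMakeBorder(cv2.resize(s[155:245,220:360],(420,270),interpolation=2),0,110,0,0,0)]);cv2.imwrite("pics/v4.png",o)
E
```

```text
0 [np.float64(0.51), np.float64(1.22)]
3.141592653589793 [np.float64(-2.63), np.float64(-1.92)]
at knob t56.2 [596.9 104.2  83.7] w45.0 F [0.5 0.1 0.2]
grip t56.6 [597.9 103.9  84. ] w14.8 F [ 5.3 -1.9 -0. ]
-0.08 -0.05 -0.09 -0.0 -0.05 -0.06 -0.03 turned t58.6 [598.2 103.7  84. ] w14.6 F [ 6.9 -1.8 -1.2]
jaw ang -1.2440488974152741 cmd -1.243528024488034
```

View pics/v4.png

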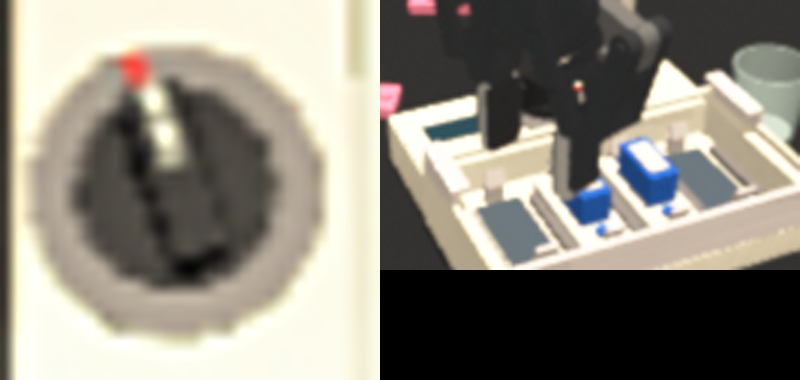

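View pics/t4.png

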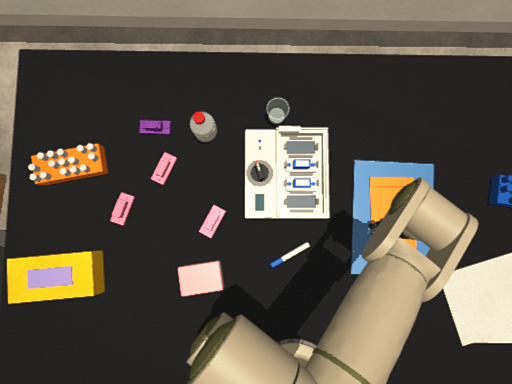

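The pointer tip meets the red mark at crop (140,80), and the bystanders are unmoved. As a last check I'll move the arm clear and compare the angles numerically in both cameras.

```bash
python3 - <<'E'
from h import *
q=np.array(status.read_qpos()); q[0]=-1.9; ctrl.set_joints(q); ctrl.pause(.5)
out=[]
for n,(x0,y0,w,hh) in (("top",(244,156,34,34)),("side",(255,165,46,34))):
    p=np.mean([capture(n)[0] for _ in range(6)],0).astype(np.uint8); cv2.imwrite(f"pics/{n}5.png",p)
    U=8;c=cv2.resize(p[y0:y0+hh,x0:x0+w],None,fx=U,fy=U,interpolation=cv2.INTER_CUBIC); h,sa,v=hsv(c)
    px=lambda uv:(np.atleast_2d(uv)+.5)/U-.5+[x0,y0]
    red=max(blobs(((h<10)|(h>170))&(sa>90)&(v>120),10),key=lambda b:b.sum())
    ring=max(blobs(v<200,500),key=lambda b:b.sum())
    cn=max(cv2.findContours(ring.astype(np.uint8),0,1)[0],key=cv2.contourArea)[:,0]
    W=toworld(n,px(cn),.046)[:,:2]
    (ce,ax,_)=cv2.fitEllipse((W*1e3).astype(np.float32))
    vv,uu=np.nonzero(red); m=toworld(n,px([[uu.mean(),vv.mean()]]),.046)[0,:2]; d=m-np.array(ce)/1e3
    print(n,"ring",np.round(ce,1),np.round(ax,1),"mark r %.1f rad %.3f"%(np.hypot(*d)*1e3,np.pi/2+MY-np.arctan2(d[1],d[0])))
    if n=="top":
        wh=(v>150)&(sa<80); dk=cv2.erode(ring.astype(np.uint8),np.ones((9,9)))
        rr=np.hypot(*(np.indices(v.shape)[::-1]-np.mean(cn,0)[:,None,None]))
        for b in blobs(wh&(rr<95),60):
            vv,uu=np.nonzero(b); P=toworld(n,px(np.c_[uu,vv]),.07)[:,:2]
            l=cv2.fitLine((P*1e3).astype(np.float32),cv2.DIST_L2,0,.01,.01).ravel(); e=l[:2]*np.sign(l[0])
            print("white",b.sum(),(uu.mean(),vv.mean()),"dir dial rad %.3f"%(np.pi/2+MY-np.arctan2(e[1],e[0])))
    for dl in (1.15,1.254,1.35):
        t=[mix(30*np.sin(dl),122+30*np.cos(dl),z) for z in (46,58)]; print(dl,((topix(n,t)-[x0,y0]+.5)*U).round(0).tolist())
    print("red px",uu.mean() if n=="side" else "", vv.mean() if n=="side" else "")
    out.append(cv2.copyMakeBorder(c,0,0,0,8,cv2.BORDER_CONSTANT))
cv2.imwrite("pics/v5.png",np.hstack(out)); print(status.read_time_s())
E
```

```text
top ring [595.2 103.7] [72.4 75.5] mark r 35.0 rad 1.253
white 10926 (np.float64(121.9003294892916), np.float64(124.45927146256635)) dir dial rad 2.577
1.15 [[92.0, 62.0], [92.0, 56.0]]
1.254 [[100.0, 59.0], [100.0, 53.0]]
1.35 [[108.0, 57.0], [108.0, 51.0]]
red px  
side ring [626.5 168. ] [127.3 177.6] mark r 46.9 rad 3.016
1.15 [[228.0, 170.0], [229.0, 139.0]]
1.254 [[235.0, 174.0], [236.0, 143.0]]
1.35 [[241.0, 178.0], [242.0, 146.0]]
red px 246.50678733031674 156.79638009049773
64.95
```

View pics/v5.png

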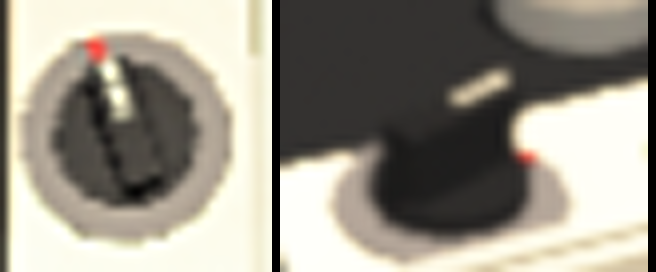

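View pics/side5.png

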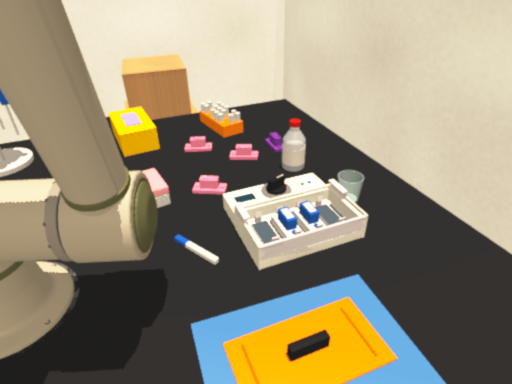

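```bash
python3 - <<'E'
from h import *
for f in("top5","t3"):
    p=cv2.imread(f"pics/{f}.png");x0,y0,U=244,156,8
    c=cv2.resize(p[y0:y0+34,x0:x0+34],None,fx=U,fy=U,interpolation=cv2.INTER_CUBIC);v=cv2.cvtColor(c,6).astype(float)
    rr=np.hypot(*(np.indices(v.shape)[::-1]-np.array([125,130])[:,None,None]))
    m=(v>130)&(rr<(80 if f=="top5" else 75))
    if f=="top5": m[:, :75]=0; m[:58]=0; m[130:]=0; m[:,150:]=0
    for b in blobs(m,100):
        vv,uu=np.nonzero(b)
        if b.sum()>4000: continue
        P=toworld("top",(np.c_[uu,vv]+.5)/U-.5+[x0,y0],.085)[:,:2]*1e3
        l=cv2.fitLine(P.astype(np.float32),cv2.DIST_L2,0,.01,.01).ravel(); e=l[:2]*np.sign(l[0])
        far=P[np.argsort(P@e)[-20:]].mean(0); K=mix(0,122,85)[:2]*1e3
        g=lambda d:np.pi/2+MY-np.arctan2(d[1],d[0])
        print(f,b.sum(),(uu.mean(),vv.mean()),"dir %.3f"%g(e),"len",np.ptp(P@e).round(1),"far",far.round(1),"about K %.3f"%g(far-K),"perp off of K %.1f"%((l[2:]-K)@[-e[1],e[0]]))
E
```

```text
top5 143 (np.float64(80.58741258741259), np.float64(69.03496503496504)) dir 2.187 len 10.0 far [617.  117.6] about K 1.001 perp off of K 23.0
top5 1244 (np.float64(115.06430868167203), np.float64(87.4943729903537)) dir 1.253 len 23.3 far [617.7 113. ] about K 1.188 perp off of K 0.0
t3 545 (np.float64(152.66788990825688), np.float64(71.35045871559633)) dir 0.479 len 39.3 far [617.4 111.8] about K 1.231 perp off of K -19.3
t3 1353 (np.float64(92.33776792313378), np.float64(100.71914264597191)) dir 0.412 len 25.6 far [602.9 128.2] about K 0.271 perp off of K -1.2
```

The pointer reads 1.253 rad with its line passing through the dial axis, and the mark reads 1.253. The cover is on the mat, both cartridges are home and the robot is clear. Handing in.

```bash
python3 -c "
from h import *
ctrl.sign_off(); st('done')"
```

```text
the job is handed in; nothing more can be done
the job is handed in; nothing more can be done
```

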